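# Close the packed meals from a stack of lids

### The job

The packed meals need closing: take the stack of four lids apart from the top down and seat each lid level and fully home on the container of its own shape and size, closing them in the order of the stack: round, square, small oblong, large oblong. Set every lid down gently, without dropping or tipping it, and leave the containers, the mug and the spice jar standing where they are.

Things in the scene. Friction and masses are not known exactly. Their poses are not given: they have to be found in the camera images.
- round_lid: Frosted grey plastic lid, round, top of the stack, ~50 g. Plug 50 mm in diameter, 8 mm deep; flange 86 mm in diameter, 4 mm thick; solid grip block 54 mm in diameter, 26 mm high; all on one centre, 38 mm in all. Origin: centre of the underside; z up. Turning about z does not matter. Plug play in its mouth: 8 mm a side.
- square_lid: Frosted grey plastic lid, square, second in the stack, resting on the block below, ~60 g. Plug 58 x 58 mm, 8 mm deep; flange 94 x 94 mm, 4 mm thick; solid grip block 54 x 54 mm, 26 mm high; all on one centre, 38 mm in all. Origin: centre of the underside; z up. x and y run parallel to the sides; a quarter turn is the same. Plug play in its mouth: 8 mm a side.
- small_lid: Frosted grey plastic lid, the smaller oblong one, third in the stack, resting on the block below, ~70 g. Plug 88 x 52 mm, 8 mm deep; flange 124 x 88 mm, 4 mm thick; solid grip block 82 x 54 mm, 26 mm high; all on one centre, 38 mm in all. Origin: centre of the underside; z up. x along the long side; a half turn is the same. Plug play in its mouth: 8 mm a side.
- large_lid: Frosted grey plastic lid, the larger oblong one, bottom of the stack, on a fixed cork trivet (130 mm wide, 15 high), ~90 g. Plug 114 x 74 mm, 8 mm deep; flange 150 x 110 mm, 4 mm thick; solid grip block 104 x 54 mm, 26 mm high; all on one centre, 38 mm in all. Origin: centre of the underside; z up. x along the long side; a half turn is the same. Plug play in its mouth: 8 mm a side.
- round_box: Round black open meal container, rim 86 mm in diameter and 10 mm wide, mouth 66 mm in diameter, with tomatoes in it that stay below the plug. Turning about z does not matter. It is loose (about 0.4 kg). Origin: centre of its underside, z up, total height 50 mm. Its matching lid is fully home when the lid origin is 42 mm above this origin and centred.
- square_box: Square black open meal container, rim 94 x 94 mm outside and 10 mm wide, mouth 74 x 74 mm, with eggs in it that stay below the plug. x and y run parallel to the sides; a quarter turn is the same. It is loose (about 0.5 kg). Origin: centre of its underside, z up, total height 50 mm. Its matching lid is fully home when the lid origin is 42 mm above this origin and centred.
- small_box: The smaller oblong black open meal container, rim 124 x 88 mm outside and 10 mm wide, mouth 104 x 68 mm, with potatoes in it that stay below the plug. x along the long side; a half turn is the same. It is loose (about 0.5 kg). Origin: centre of its underside, z up, total height 50 mm. Its matching lid is fully home when the lid origin is 42 mm above this origin and centred.
- large_box: The larger oblong black open meal container, rim 150 x 110 mm outside and 10 mm wide, mouth 130 x 90 mm, with meatballs in it that stay below the plug. x along the long side; a half turn is the same. It is loose (about 0.5 kg). Origin: centre of its underside, z up, total height 50 mm. Its matching lid is fully home when the lid origin is 42 mm above this origin and centred.
- mug: Bystander: white ceramic mug, 76 mm in diameter, 90 mm high, handle to its +y. Loose. Origin: centre of its underside, z up.
- spice_jar: Bystander: amber glass spice jar with a steel cap, 48 mm in diameter, 100 mm high. Loose. Origin: centre of its underside, z up.
Mind the look-alikes: they are no part of the job. Leave any blue, pink or purple look-alike of the square_lid alone.

How it is judged:
By the outcome, as a careful person would: the job done as asked, in the order asked, and still so for the second after the job is handed in, with the robot touching nothing.
It also fails if it takes over 128 s, if anything falls off the work surface, if the arm or the gripper's body presses on something with over 40 N, if the wrist force passes 120 N, or if a joint passes its speed limit or range.

### The arm

A 7-joint arm with a two-finger parallel gripper is mounted at the origin on the work surface. World frame = base frame: x ahead of the robot, y to its left, z up, the work surface at z = 0. Lengths are in mm, angles in rad, forces in N, time in s.
With the tool pointing down it reaches from about 400 to 875 mm from the base axis. Payload 19.3 kg.
Tool frame: the origin (TCP) lies at the very end of the fingers, on their centre line; the grasp point (between the pads) lies 19 mm behind it (grip_point_offset is the z of the grasp point in the tool frame, in mm); z points along the fingers, x is the direction in which the jaws open and shut, and the axes are right-handed (so a half turn about z gives the same grasp; the last joint's range is limited). The gripper opens to 85 mm and grips with 20 to 120 N. Pads are 22 mm wide; open, the fingers measure 114 mm over their backs; the gripper's body (76 mm by 85 mm) begins 54 mm behind the grasp point. The pads swing forward as they close: fully open they stand 13 mm farther back than shut.
Start: joints at [-1.29, 0.521, -0.036, 1.599, 0.021, 1.021, -0.113], TCP at [214.799, 586.921, 231.291] pointing down, gripper open.
Joint ranges: [-2.91, 2.91], [-0.3, 2.13], [-1.5, 1.42], [0.17, 2.43], [-1.26, 4.41], [0.16, 1.93], [-2.52, 2.52]. Speed limits (rad/s): [1.89, 1.89, 2.39, 2.39, 3.01, 3.01, 3.01].

### API

Orientations are given as a 3x3 rotation matrix whose columns are the frame's x, y, z axes.
In Python, from workcell import movep, movel, goto_joints, open_gripper, clamp, wait, inverse_kinematics, read_state, camera, PlanningError, finish_job, grip_point_offset gives the robot as it stands. Calls block until the motion is done:
- movep(position, orientation): joint-space move of the TCP to a pose.
- movel(position, frame=None, max_speed=150, guard=None): straight line of the TCP; frame=None keeps the orientation; max_speed is the mean speed in mm/s. With guard (N) it stops when the force on the tool has changed by that much, and returns True; else False.
- goto_joints(angles): joint-space move.
- open_gripper() and clamp(): open the fingers fully, or close them until they stop; the grip force is fixed at half the most.
- wait(seconds).
- inverse_kinematics(position, orientation): joint angles nearest the present ones, or None.
- read_state(): the state.
- camera(name): name is "scene" or "top"; returns a dict with "image" (400x640x3 uint8, blue, green, red), "range_z" (400x640 float32, mm along the optical axis (not along the pixel's ray), 0 where there is no reading), "fx", "fy", "cx", "cy" (pixels), "cam_to_world" (4x4, takes a point from camera to world coordinates). Camera axes: x right, y up, looking along -z (the intrinsics and any distortion apply to the point x, -y, -z); pixel columns grow to the right and rows downward; lengths in mm; the calibration is good to about 2 mm. A picture is of the moment at which its call begins.
A pose or a line that the arm cannot do raises PlanningError and nothing moves.
- finish_job(): hands the job in, once; it reports no verdict.
The state is a dict: "time": time; "qpos": joint angles; "qvel": joint speeds; "joint_efforts": joint torques, N m; "eef_pos": TCP position; "tool_rot": TCP orientation; "ft_force": force on the tool from outside, world axes, zero at the start; "torque": the same for the moment, N m; "finger_gap": finger opening in mm.
Only numpy, scipy, OpenCV 4.12 (cv2) and the standard library are available. Lean on these libraries where they do the work, as an engineer would, in place of code of your own. Each camera call takes 0.05 s, during which the arm holds its last target.

## Working session

There is one attempt and no reset: what is moved stays moved. The work goes in short steps, each a Python script; the robot and the scene stay as the last script left them, time stands still between calls to the robot, and variables do not carry over. Pictures are saved under pics/ and viewed, and the job is handed in when it is done.

```bash
ls -la; mkdir -p pics
python3 - <<'E'
from workcell import *
import cv2,numpy as np
s=read_state();print({k:np.round(v,3).tolist() for k,v in s.items()},grip_point_offset)
for n in("scene","top"):
    c=camera(n);cv2.imwrite(f"pics/{n}0.png",c["image"]);np.savez(f"pics/{n}0.npz",**c)
    print(n,{k:(np.round(v,3).tolist()) for k,v in c.items() if k not in("image","range_z")})
E
```

```text
total 12
drwxr-xr-x  3 agent agent 4096 Dec  7 01:27 .
drwxr-xr-x 23 root  root  4096 Dec  7 01:27 ..
drwxr-xr-x  2 agent agent 4096 Dec  7 01:27 pics
{'time': 0.0, 'qpos': [-1.29, 0.522, -0.036, 1.6, 0.021, 1.021, -0.113], 'qvel': [0.0, 0.002, 0.0, -0.001, 0.0, -0.0, 0.001], 'joint_efforts': [0.0, -92.71, 1.98, -36.993, 0.018, 0.008, -0.0], 'eef_pos': [214.704, 586.61, 230.728], 'tool_rot': [[0.344, 0.939, -0.0], [0.939, -0.344, -0.001], [-0.001, 0.0, -1.0]], 'ft_force': [-0.802, 0.143, 0.312], 'torque': [-0.033, 0.008, 0.041], 'finger_gap': 85.605} -18.700000000000003
scene {'fx': 381.26, 'fy': 381.26, 'cx': 323.264, 'cy': 187.575, 'cam_to_world': [[0.789, -0.308, 0.531, 1085.379], [0.614, 0.426, -0.665, -770.1], [-0.021, 0.851, 0.525, 710.357], [0.0, 0.0, 0.0, 1.0]]}
top {'fx': 512.313, 'fy': 512.313, 'cx': 306.961, 'cy': 206.446, 'cam_to_world': [[0.03, 0.999, -0.044, 420.56], [-0.999, 0.03, 0.019, -10.585], [0.02, 0.043, 0.999, 1550.94], [0.0, 0.0, 0.0, 1.0]]}
```

View pics/scene0.png

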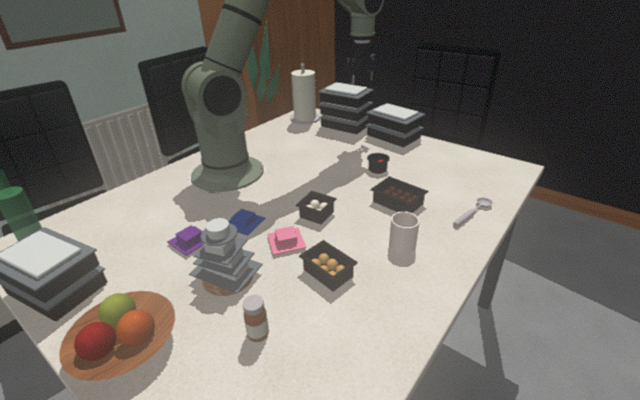

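View pics/top0.png

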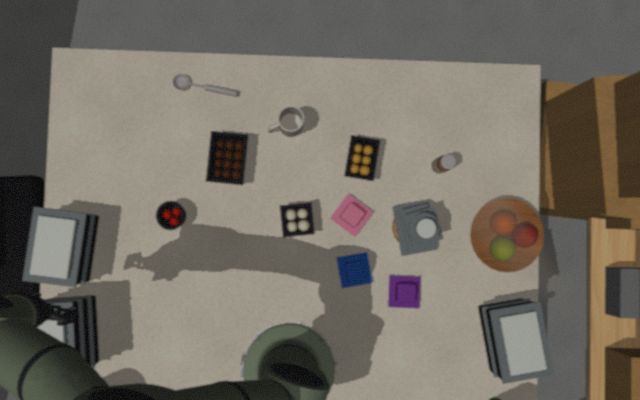

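The top view shows the stack at (417,228), the round box at (171,215), the square box at (297,219), the small box at (362,158) and the large box at (228,158). The mug is at (290,121) and the jar at (446,162). The look-alikes are at (352,214), (355,270) and (404,291). Next I'll zoom in and check the depth heights.

```bash
cat > h.py <<'E'
import numpy as np,cv2
def cloud(c):
    d=c["range_z"].astype(float);v,u=np.mgrid[0:400,0:640]
    p=np.stack([(u-c["cx"])/c["fx"]*d,-(v-c["cy"])/c["fy"]*d,-d],-1)
    T=np.array(c["cam_to_world"]);w=p@T[:3,:3].T+T[:3,3]
    w[d<=0]=np.nan
    return w
def ray(c,uv,z):
    uv=np.asarray(uv,float).reshape(-1,2);T=np.array(c["cam_to_world"])
    p=np.stack([(uv[:,0]-c["cx"])/c["fx"],-(uv[:,1]-c["cy"])/c["fy"],-np.ones(len(uv))],-1)@T[:3,:3].T
    return (T[:3,3]+p*((z-T[2,3])/p[:,2])[:,None])
def rect(c,mask,z):
    """largest contour of mask, ray-cast to plane z -> centre, size, yaw of long side"""
    cs,_=cv2.findContours(mask.astype(np.uint8),cv2.RETR_EXTERNAL,cv2.CHAIN_APPROX_NONE)
    k=max(cs,key=cv2.contourArea)
    w=ray(c,k.reshape(-1,2),z)[:,:2]
    (cx,cy),(a,b),_=r=cv2.minAreaRect(w.astype(np.float32))
    q=cv2.boxPoints(r);e=q[1]-q[0];f=q[2]-q[1]
    l=e if np.hypot(*e)>np.hypot(*f) else f
    return np.array([cx,cy]),sorted([a,b])[::-1],np.arctan2(l[1],l[0]),cv2.contourArea(k)
E
python3 - <<'E'
from h import *
c=dict(np.load("pics/top0.npz"));w=cloud(c);z=w[...,2]
print("table",np.nanmedian(z[100:120,320:350]),np.nanmedian(z[260:300,440:460]),np.nanstd(z[100:120,320:350]))
im=cv2.resize(c["image"][90:310,140:470],None,fx=2.4,fy=2.4,interpolation=cv2.INTER_CUBIC);cv2.imwrite("pics/topz.png",im)
hh=np.nan_to_num(np.clip(z,0,180))/180*255
cv2.imwrite("pics/hz.png",cv2.resize(cv2.applyColorMap(hh.astype(np.uint8),cv2.COLORMAP_JET)[90:310,140:470],None,fx=2.4,fy=2.4,interpolation=cv2.INTER_NEAREST))
d=np.load("pics/scene0.npz")
cv2.imwrite("pics/scz.png",cv2.resize(d["image"][130:350,150:450],None,fx=2.6,fy=2.6,interpolation=cv2.INTER_CUBIC))
E
```

```text
table 1.6272719850795738 1.6216409639558833 3.6183875298222317
```

View pics/topz.png

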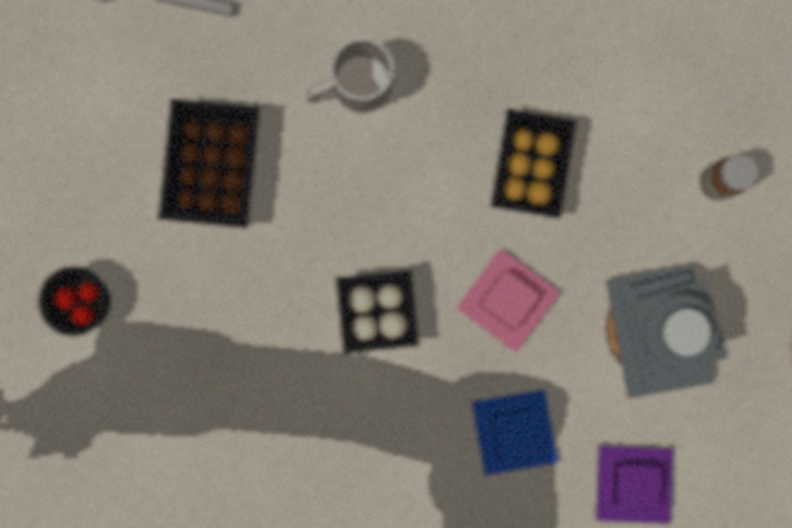

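View pics/hz.png

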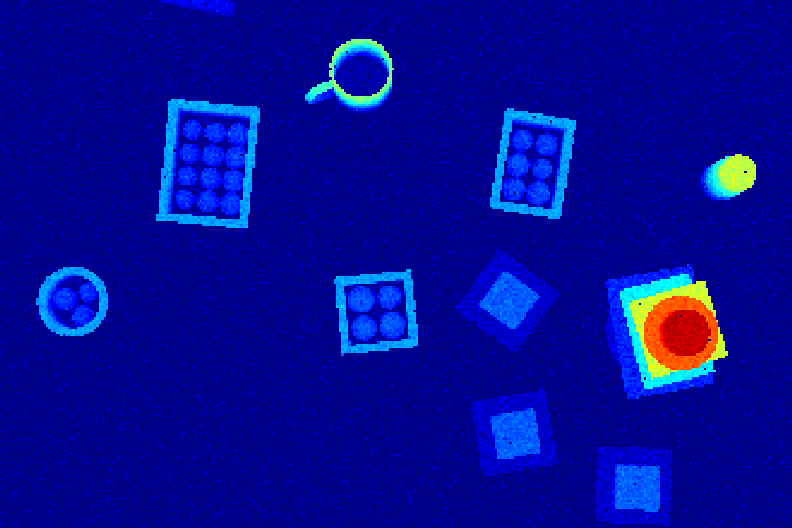

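View pics/scz.png

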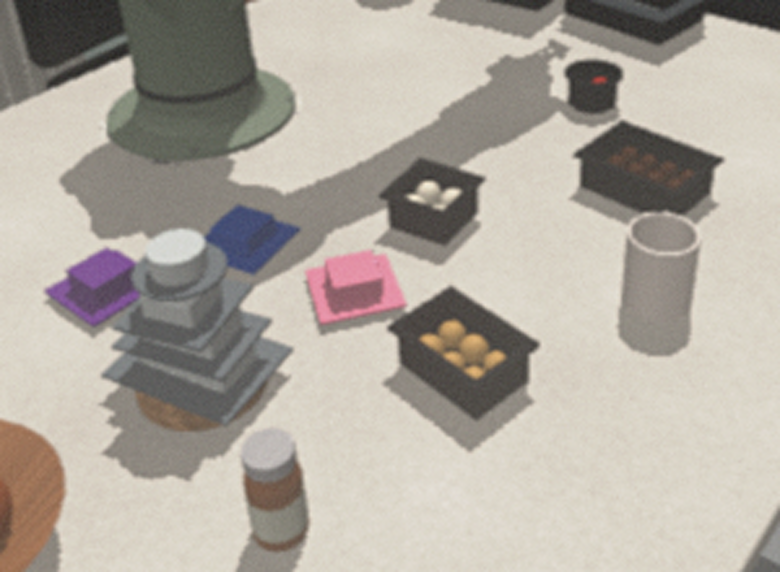

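The height map separates all the boxes and the tiers of the stack cleanly, so I'll measure from it.

```bash
cat >> h.py <<'E'
PX={'round':(171,215),'square':(297,219),'small':(362,158),'large':(228,158),'stack':(417,228)}
def band(c,uv,lo,hi,r=32):
    z=cloud(c)[...,2];m=(z>lo)&(z<hi);k=np.zeros_like(m);k[uv[1]-r:uv[1]+r,uv[0]-r:uv[0]+r]=1
    m=cv2.medianBlur((m&k).astype(np.uint8),3)
    return m
def measure(c,uv,lo,hi,zp,r=32):
    p,s,a,_=rect(c,band(c,uv,lo,hi,r),zp)
    return p,s,a
def circ(c,uv,lo,hi,zp,r=32):
    k=max(cv2.findContours(band(c,uv,lo,hi,r),cv2.RETR_EXTERNAL,cv2.CHAIN_APPROX_NONE)[0],key=cv2.contourArea)
    w=ray(c,k.reshape(-1,2),zp)[:,:2].astype(np.float32)
    return cv2.fitEllipse(w)
E
python3 - <<'E'
from h import *
c=dict(np.load("pics/top0.npz"));z=cloud(c)[...,2]
for n in('round','square','small','large'):
    p,s,a=measure(c,PX[n],35,70,50);print(n,p.round(1),np.round(s,1),round(np.degrees(a),1))
print('round',circ(c,PX['round'],35,70,50))
for t in (167,141,129,103,91,65,53,27):
    m=z[200:260,385:450];print(t,np.nanmedian(m[(abs(m-t)<6)]),(abs(m-t)<6).sum())
for nm,lo,zp in(('rblock',155,167),('rflange',135,141),('sq flange',97,103),('small fl',58,65),('large fl',20,27)):
    p,s,a=measure(c,PX['stack'],lo,250,zp,36);print(nm,p.round(1),np.round(s,1),round(np.degrees(a),1))
    if nm[0]=='r':print(circ(c,PX['stack'],lo,250,zp,36))
for n,uv,h in(('mug',(290,121),90),('jar',(446,162),100)):
    p,s,a=measure(c,uv,h-12,h+20,h,22);print(n,p.round(1),np.round(s,1))
E
```

```text
round [449.3 360.6] [84.2 81.7] -88.2
square [447.5  -9.3] [94.  93.9] 7.7
small [ 635.4 -195.9] [124.6  88.1] -7.9
large [622.8 202. ] [150.3 110.6] -3.9
round ((449.1702880859375, 359.9918212890625), (82.87256622314453, 83.38209533691406), 25.14364242553711)
167 168.09794725599318 295
141 141.91995243030647 404
129 nan 0
103 104.33182912256552 323
91 94.01568897386346 2
65 66.30541276129452 363
53 58.19675200538563 5
27 27.962122784383496 488
rblock [ 432.6 -358.8] [54.6 48.8] -88.3
((432.4398498535156, -358.3013610839844), (50.77019500732422, 54.726016998291016), 4.946959972381592)
rflange [ 432.6 -359.8] [83.3 83. ] -88.8
((432.3694763183594, -359.9517517089844), (83.28410339355469, 84.16552734375), 177.77992248535156)
sq flange [ 436.2 -366.4] [95.7 94.8] 18.3
small fl [ 437.1 -371. ] [124.1 108.6] 16.0
large fl [ 435.8 -371.3] [150.  134.9] 12.0
mug [735.9  18.1] [76.4 75.4]
jar [ 625.1 -435.1] [45.4 40.9]
  return np.nanmean(a, axis, out=out, keepdims=keepdims)
```

```bash
cat >> h.py <<'E'
def Rdown(a):
    x=np.array([np.cos(a),np.sin(a),0]);z=np.array([0,0,-1.]);return np.stack([x,np.cross(z,x),z],1)
E
python3 - <<'E'
from h import *
from workcell import *
# tip test above the stack
for a in (-180,-150,-120,-90,-60,-30,0,30,60,90,120,150):
    l=[]
    for p in((432,-359,260),(449,360,260),(447,-9,260),(635,-196,260),(623,202,260),(435,-371,30)):
        q=inverse_kinematics(list(p),Rdown(np.radians(a)));l.append(None if q is None else np.round(q,1).tolist()[0::6])
    print(a,l)
E
```

```text
-180 [[-0.2, -1.9], [-0.5, 2.2], [-1.1, -2.5], [-0.4, -2.3], [0.3, 2.1], [-0.0, -1.5]]
-150 [[-0.2, -1.3], [0.0, 2.3], [-1.0, -2.1], [-0.4, -1.7], [-1.0, -2.3], [-0.0, -1.0]]
-120 [[-0.1, -1.0], [-1.5, -2.2], [-1.0, -1.6], [-0.3, -1.3], [-1.0, -1.8], [-0.0, -0.5]]
-90 [[-0.1, -0.4], [-1.3, -2.0], [-0.9, -1.3], [-0.3, -0.9], [-0.8, -1.6], [0.2, -0.3]]
-60 [[-0.1, 0.1], [-1.2, -1.6], [-0.8, -0.9], [-0.3, -0.4], [-0.8, -1.2], [0.3, 0.1]]
-30 [[-0.1, 0.7], [-1.1, -1.1], [-0.7, -0.4], [-0.2, 0.1], [-0.7, -0.7], [0.3, 0.5]]
0 [[-0.1, 1.1], [-1.0, -0.6], [-0.6, 0.1], [-0.2, 0.6], [-0.6, -0.2], [0.4, 0.9]]
30 [[-0.1, 1.7], [-0.9, -0.2], [-0.5, 0.6], [-0.2, 1.1], [-0.6, 0.2], [0.5, 1.3]]
60 [[-0.1, 2.2], [-0.8, 0.3], [-0.5, 1.1], [-0.2, 1.6], [-0.5, 0.7], [0.6, 1.7]]
90 [[0.8, 2.1], [-0.7, 0.8], [-0.4, 1.6], [-0.1, 2.0], [-0.4, 1.2], [0.6, 2.2]]
120 [[1.2, 2.3], [-0.7, 1.2], [-0.4, 2.1], [0.0, 2.5], [-0.3, 1.6], [1.1, 2.1]]
150 [[-0.2, -2.4], [-0.6, 1.7], [0.9, 2.0], [0.9, 2.2], [-0.3, 2.1], [-0.0, -2.1]]
```

Run:
```python
from h import *
from workcell import *
R=Rdown(np.radians(-60))
movep([432,-359,260],R)
s=read_state();print(s["time"],s["eef_pos"],s["ft_force"],s["qpos"])
def look(t):
    c=camera("scene");np.savez(f"pics/{t}.npz",**c);cv2.imwrite(f"pics/{t}.png",cv2.resize(c["image"][130:330,130:330],None,fx=3,fy=3))
    w=cloud(c).reshape(-1,3);m=(np.hypot(w[:,0]-432,w[:,1]+359)<70)&(w[:,2]>200)&(w[:,2]<330)
    h=np.sort(w[m,2]);print(t,len(h),h[:12].round(1))
look("open")
clamp();look("shut")
open_gripper();s=read_state();print(s["time"],s["eef_pos"],s["ft_force"],s["finger_gap"])
```

```text
3.4833 [ 432.46347829 -358.53231901  259.91295367] [-0.22779988  0.15463802 -0.18961272] [-0.10113802  0.61733669  1.06566278  1.77017312 -0.59798543  1.11972647
  0.11647253]
open 438 [272.7 273.3 273.4 273.4 273.6 273.8 274.1 274.1 274.4 274.7 274.8 274.8]
shut 411 [259.7 260.5 260.6 261.3 261.6 261.8 261.9 262.5 262.7 262.7 262.8 263.4]
5.1333 [ 431.98924598 -359.00230721  259.99348405] [0.13201255 0.87760407 0.61933904] 85.40227053787373
```

View pics/open.png

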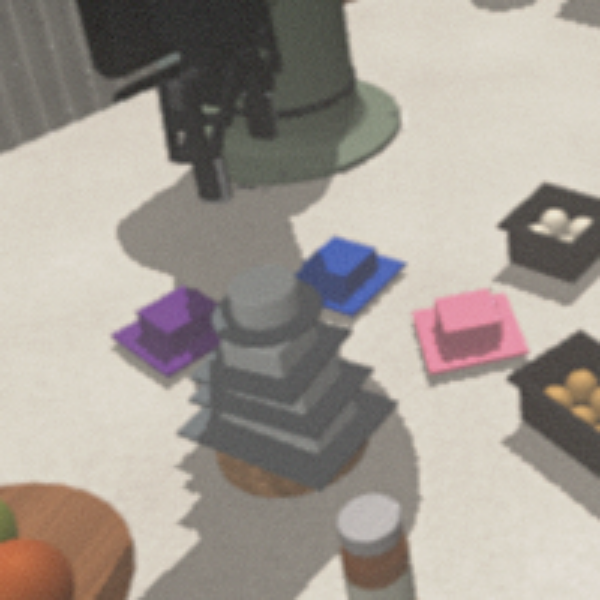

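View pics/shut.png

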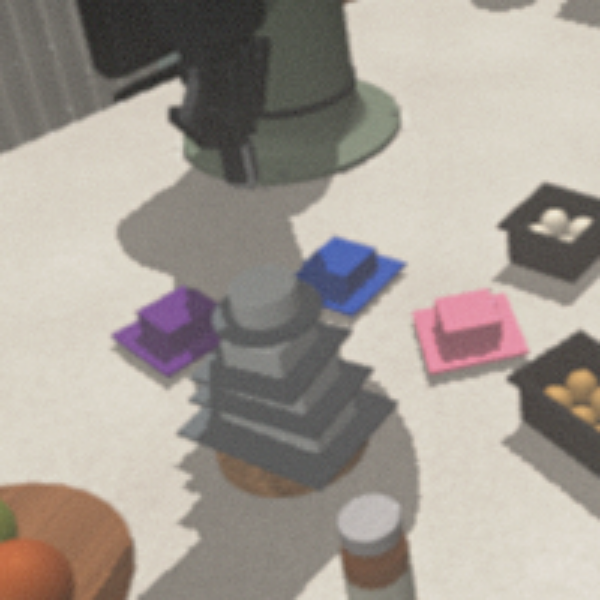

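Depth confirms that the TCP is at the tip when shut. The tips are about 13 mm back when open, which by arc geometry gives about 5 mm back at a 54 mm gap. Now the round lid.

```bash
cat >> h.py <<'E'
def st(t):
    from workcell import read_state
    s=read_state();print(t,"t=%.1f"%s["time"],"pos",s["eef_pos"].round(1) if hasattr(s["eef_pos"],'round') else np.round(s["eef_pos"],1),"F",np.round(s["ft_force"],1),"gap %.1f"%s["finger_gap"]);return s
def pick(p,jaw,ftop,H=260):
    """ftop: height of the flange's top. TCP goes 2 mm under it (tips at 54 mm gap are ~5 mm behind)"""
    from workcell import movel,movep,clamp
    R=Rdown(np.radians(jaw))
    try: movel([*p,H],R,max_speed=250)
    except Exception as e: print(e); movep([*p,H],R)
    movel([*p,ftop+45],max_speed=150)
    if movel([*p,ftop-2],max_speed=60,guard=10): print("GUARD")
    st("down");clamp();s=st("clamped")
    if not 52<s["finger_gap"]<57: print("BAD GAP"); return False
    movel([*p,ftop+8],max_speed=30);st("lifted");return True
def place(p,jaw,p0,H=260):
    from workcell import movel,movep,open_gripper
    R=Rdown(np.radians(jaw))
    movel([*p0,H],max_speed=150)
    try: movel([*p,H],R,max_speed=250)
    except Exception as e: print(e); movep([*p,H],R)
    movel([*p,75],max_speed=150)
    st("above");print("guard",movel([*p,51.5],max_speed=20,guard=5));st("seated")
def release(p,H=260):
    from workcell import movel,open_gripper
    open_gripper();st("open");movel([*p,90],max_speed=80);movel([*p,H],max_speed=200);st("away")
E
python3 - <<'E'
from h import *
from workcell import *
p0=[432.4,-359.6]
if pick(p0,-60,141):
    place([449.2,360.2],-60,p0)
    c=camera("scene");np.savez("pics/r1.npz",**c);cv2.imwrite("pics/r1.png",cv2.resize(c["image"][80:280,280:480],None,fx=3,fy=3))
E
```

```text
down t=7.0 pos [ 432.5 -359.8  139.3] F [-0.5  0.6 -0.2] gap 85.5
clamped t=7.4 pos [ 432.6 -360.1  139.6] F [-0.9 -0.6  6.9] gap 52.2
lifted t=7.8 pos [ 432.5 -359.5  149.1] F [-0.6  1.  -0.3] gap 52.6
above t=13.2 pos [449.5 360.4  75.7] F [ 0.2  0.1 -1.3] gap 52.5
guard True
seated t=14.2 pos [449.2 360.2  52.7] F [-1.3  0.5  9. ] gap 52.3
```

View pics/r1.png

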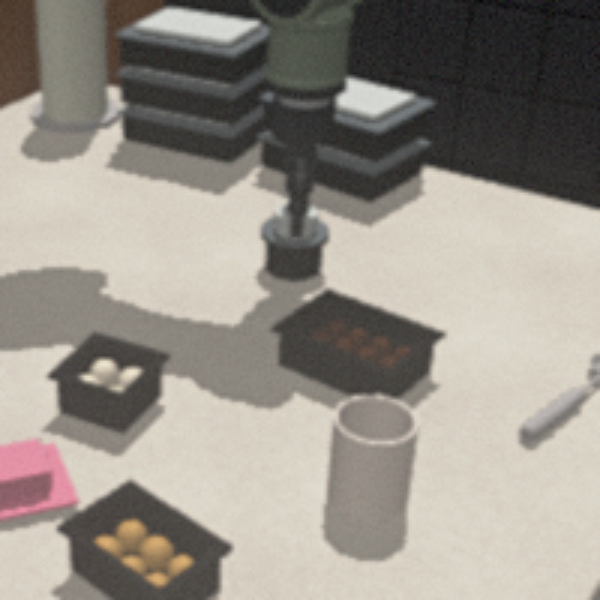

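The image shows the lid flat on the round box at (295,235). Contact came at TCP z 52.7, and the expected home height was 52.6. I'll release it and measure the square lid.

Run:
```python
from h import *
from workcell import *
release([449.2,360.2])
c=camera("top");np.savez("pics/t1.npz",**c);cv2.imwrite("pics/t1.png",cv2.resize(c["image"][90:310,140:470],None,fx=2.4,fy=2.4,interpolation=cv2.INTER_CUBIC))
z=cloud(c)[...,2]
for nm,lo,zp in(('sq block',117,129),('sq flange',97,103),('small fl',58,65),('large fl',20,27)):
    p,s,a=measure(c,PX['stack'],lo,250,zp,36);print(nm,p.round(1),np.round(s,1),round(np.degrees(a),1))
for n in('square','small','large'):
    p,s,a=measure(c,PX[n],35,70,50);print(n,p.round(1),np.round(s,1),round(np.degrees(a),1))
```

```text
open t=14.7 pos [448.8 360.   52.2] F [-0.8  0.  -0.2] gap 85.3
away t=16.3 pos [448.8 360.1 259. ] F [ 0.2  0.4 -0.7] gap 85.1
sq block [ 436.8 -364.1] [57.6 54.3] -71.7
sq flange [ 437.1 -366.2] [94.8 94. ] -71.6
small fl [ 437.1 -371. ] [124.1 108.6] 16.0
large fl [ 435.8 -371. ] [150.1 135.3] 12.2
square [447.5  -9.3] [94.  93.9] 7.7
small [ 635.4 -195.9] [124.6  88.1] -7.9
large [622.8 202. ] [150.3 110.6] -3.9
```

View pics/t1.png

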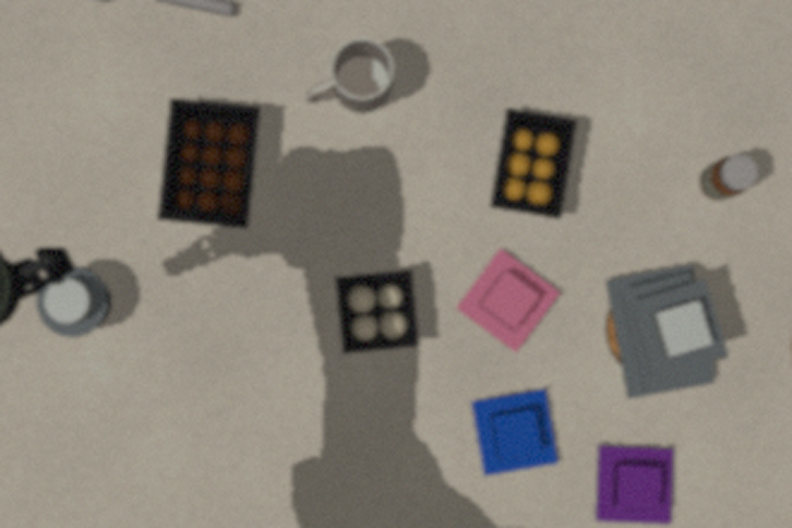

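The round lid sits at (73,300) concentric with its box, and the square lid's block is at (685,328). Next is the square lid.

Run:
```python
from h import *
from workcell import *
p0=[437.,-365.8]
if pick(p0,-71.7,103):
    place([447.5,-9.3],-82.3,p0)
    c=camera("scene");np.savez("pics/r2.npz",**c);cv2.imwrite("pics/r2.png",cv2.resize(c["image"][80:280,230:430],None,fx=3,fy=3))
```

```text
down t=21.2 pos [ 437.1 -366.   101.3] F [ 0.1 -0.6  0.2] gap 85.4
clamped t=21.6 pos [ 437.2 -365.9  101.5] F [-1.4  1.   9.4] gap 53.0
lifted t=22.1 pos [ 437.1 -365.8  111.1] F [ 0.1  0.4 -0.9] gap 53.0
above t=26.2 pos [447.7  -9.3  75.4] F [-0.5 -0.4 -0.9] gap 52.7
guard True
seated t=27.3 pos [447.5  -9.4  52.5] F [-1.7  1.9 11.9] gap 52.8
```

View pics/r2.png

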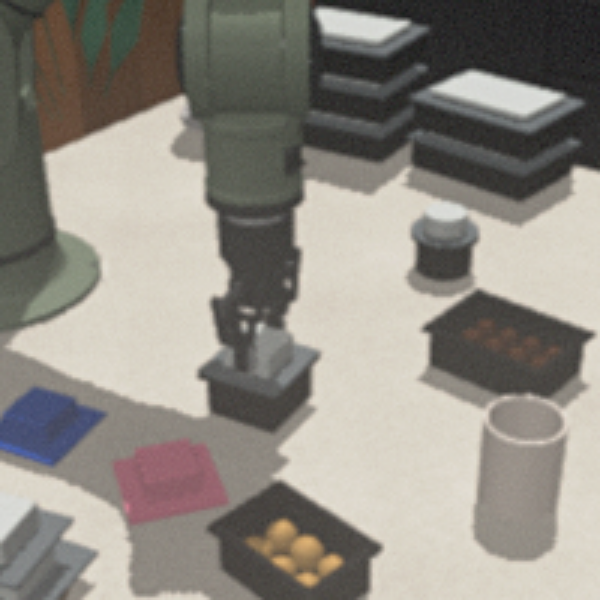

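The square lid lies flush on its box at (260,370), with TCP z 52.5 matching home. The round lid sits level at (445,235). I'll release and measure the small lid.

Run:
```python
from h import *
from workcell import *
release([447.5,-9.3])
# clear the top view of the stack
c=camera("top");np.savez("pics/t2.npz",**c);cv2.imwrite("pics/t2.png",cv2.resize(c["image"][90:310,140:470],None,fx=2.4,fy=2.4,interpolation=cv2.INTER_CUBIC))
for nm,lo,zp in(('small block',80,91),('small fl',58,65),('large fl',20,27)):
    p,s,a=measure(c,PX['stack'],lo,250,zp,36);print(nm,p.round(1),np.round(s,1),round(np.degrees(a),1))
for n in('small','large'):
    p,s,a=measure(c,PX[n],35,70,50);print(n,p.round(1),np.round(s,1),round(np.degrees(a),1))
```

```text
open t=27.8 pos [447.2  -9.3  52.1] F [ 0.  -1.  -0.6] gap 85.0
away t=29.4 pos [447.1  -9.1 259.1] F [-0.4 -0.6  0.4] gap 85.8
small block [ 434.4 -360. ] [82.5 56.3] 16.5
small fl [ 434.4 -361.5] [124.1  88.7] 15.9
large fl [ 433.7 -361.5] [150.  115.3] 12.0
small [ 635.4 -195.9] [124.6  88.1] -7.9
large [622.8 202. ] [150.3 110.6] -3.9
```

View pics/t2.png

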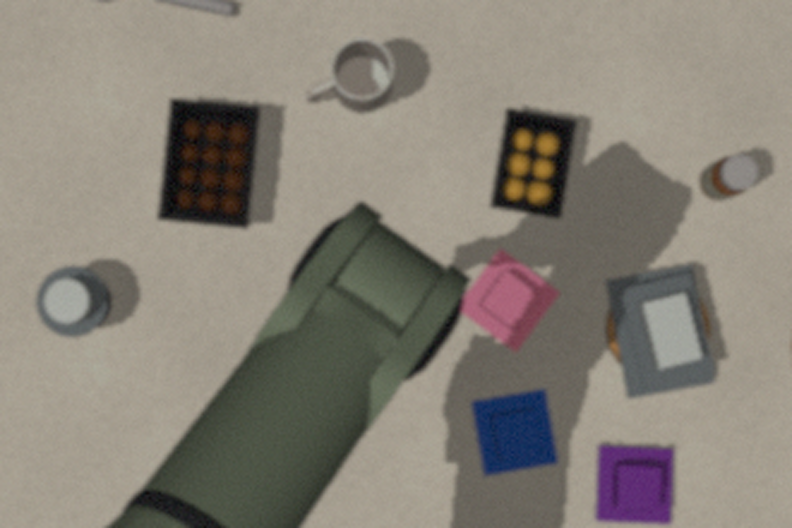

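The arm hides the square box, but the small lid is clear at (673,330). It goes next.

Run:
```python
from h import *
from workcell import *
p0=[434.4,-361.3]
if pick(p0,-74,65):
    place([635.4,-195.9],-97.9,p0)
    c=camera("scene");np.savez("pics/r3.npz",**c);cv2.imwrite("pics/r3.png",cv2.resize(c["image"][130:330,230:430],None,fx=3,fy=3))
```

```text
down t=33.1 pos [ 434.5 -361.5   63.2] F [ 0.  -0.2  0.4] gap 85.4
clamped t=33.5 pos [ 434.6 -361.4   63.5] F [-1.2  3.1  8.6] gap 53.1
lifted t=34.0 pos [ 434.5 -361.3   73.1] F [-0.2  0.4 -1.1] gap 53.3
above t=38.0 pos [ 635.8 -196.1   75.9] F [ 1.1 -0.9 -0.4] gap 53.0
guard True
seated t=39.0 pos [ 635.3 -195.9   52.6] F [-1.8  1.1  7.8] gap 53.0
```

View pics/r3.png

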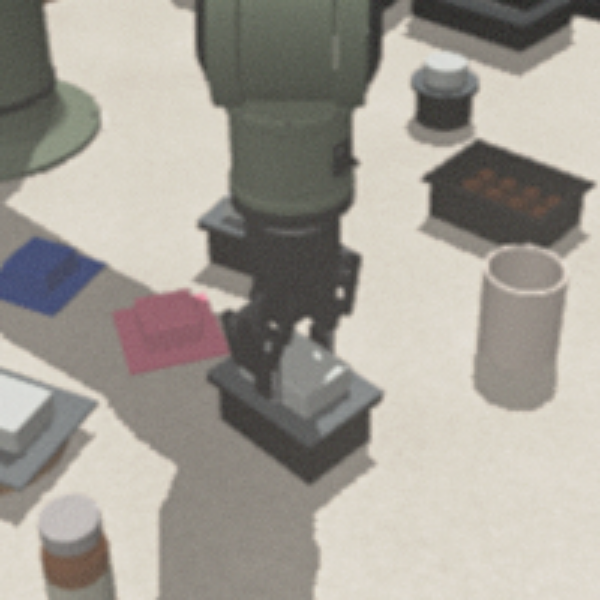

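The small lid is flush on its box at (295,395), at z 52.6. I'll release it, go back toward the stack side of the workspace, and measure the large lid.

Run:
```python
from h import *
from workcell import *
release([635.4,-195.9])
c=camera("top");np.savez("pics/t3.npz",**c);cv2.imwrite("pics/t3.png",cv2.resize(c["image"][90:310,140:470],None,fx=2.4,fy=2.4,interpolation=cv2.INTER_CUBIC))
for nm,lo,zp in(('large block',43,53),('large fl',21.5,27)):
    p,s,a=measure(c,PX['stack'],lo,250,zp,36);print(nm,p.round(1),np.round(s,1),round(np.degrees(a),1))
for n in('square','large'):
    p,s,a=measure(c,PX[n],35,70,50);print(n,p.round(1),np.round(s,1),round(np.degrees(a),1))
```

```text
open t=39.5 pos [ 634.9 -195.7   51.8] F [ 0.5  0.  -0.3] gap 85.3
away t=41.1 pos [ 635.1 -195.6  258.8] F [ 0.6  0.7 -0.2] gap 85.2
large block [ 433.4 -360.1] [103.7  56.3] 12.0
large fl [ 433.8 -361.8] [150. 112.] 12.0
square [411.8 -50.3] [17.6 11.7] -88.3
large [622.8 202. ] [150.3 110.6] -3.9
```

View pics/t3.png

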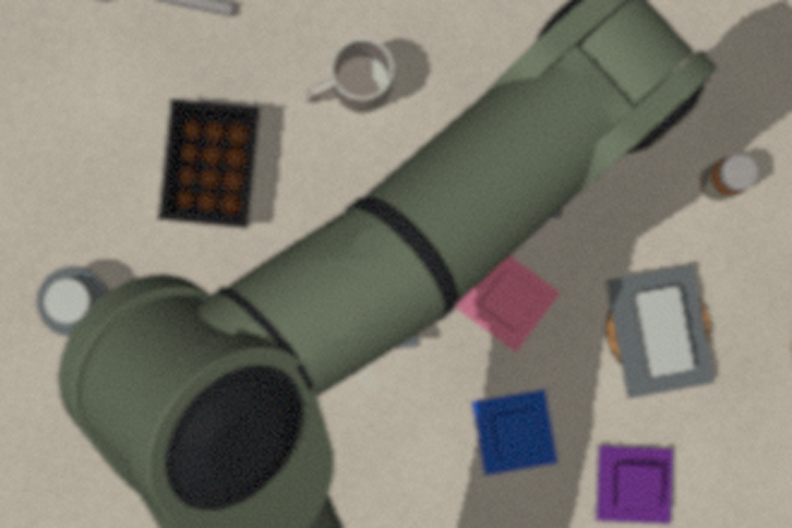

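The large lid is clear at (667,330), yaw 12°.

Run:
```python
from h import *
from workcell import *
p0=[433.6,-361.3]
if pick(p0,-78,27):
    place([622.8,202.0],-93.9,p0)
    c=camera("scene");np.savez("pics/r4.npz",**c);cv2.imwrite("pics/r4.png",cv2.resize(c["image"][100:300,270:470],None,fx=3,fy=3))
```

```text
down t=44.7 pos [ 433.7 -361.5   25.3] F [ 0.1  0.4 -0.6] gap 85.4
clamped t=45.1 pos [ 433.8 -361.4   25.5] F [-0.9  1.7  8.2] gap 53.0
lifted t=45.6 pos [ 433.7 -361.3   35.1] F [-0.5  0.3 -1. ] gap 52.9
above t=51.1 pos [623.2 202.   75.8] F [ 0.2  0.2 -0.4] gap 53.3
guard True
seated t=52.2 pos [622.7 202.   52.6] F [-1.7 -0.7  8.2] gap 53.0
```

View pics/r4.png

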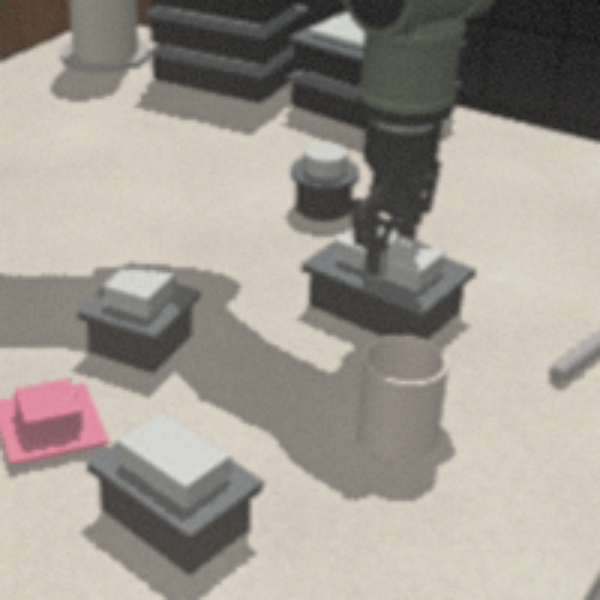

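All four lids look flush here: round (325,180), square (140,305), small (175,470) and large (390,270). I'll release, retreat to the start pose and verify from above.

Run:
```python
from h import *
from workcell import *
release([622.8,202.0],300)
goto_joints([-1.29,0.521,-0.036,1.599,0.021,1.021,-0.113]);st("home")
c=camera("top");np.savez("pics/t4.npz",**c);cv2.imwrite("pics/t4.png",cv2.resize(c["image"][90:310,140:470],None,fx=2.4,fy=2.4,interpolation=cv2.INTER_CUBIC))
w=cloud(c);z=w[...,2]
for n in('round','square','small','large'):
    p,s,a=measure(c,PX[n],43,120,54);b,t,e=measure(c,PX[n],68,120,80)
    k=band(c,PX[n],70,100)>0;q=w[k];A=np.c_[q[:,:2]-q[:,:2].mean(0),np.ones(len(q))];co=np.linalg.lstsq(A,q[:,2],rcond=None)[0]
    f=(band(c,PX[n],45,65)>0);g=w[f];G=np.c_[g[:,:2]-p,np.ones(len(g))];co2=np.linalg.lstsq(G,g[:,2],rcond=None)[0]
    print(n,"flange",p.round(1),np.round(s,1),round(np.degrees(a),1),"block",b.round(1),"top z %.1f tilt deg"%np.median(q[:,2]),np.degrees(co[:2]).round(2),"flange z %.1f"%np.median(g[:,2]),np.degrees(co2[:2]).round(2))
for n,uv,h in(('mug',(290,121),90),('jar',(446,162),100)):
    p,s,a=measure(c,uv,h-12,h+20,h,22);print(n,p.round(1),np.round(s,1))
s=camera("scene");cv2.imwrite("pics/s4.png",cv2.resize(s["image"][120:340,170:470],None,fx=2.6,fy=2.6))
```

```text
open t=52.7 pos [622.3 202.   51.8] F [ 0.5  0.5 -0.3] gap 85.3
away t=54.5 pos [622.4 202.1 298.9] F [-0.6 -0.8  0.5] gap 85.5
home t=56.5 pos [216.3 586.6 231.4] F [0.7 0.4 0.3] gap 85.9
 ** On entry to DLASCL parameter number  4 had an illegal value
 ** On entry to DLASCL parameter number  4 had an illegal valueTraceback (most recent call last):
  File "<stdin>", line 10, in <module>
    x, resids, rank, s = _umath_linalg.lstsq(a, b, rcond,
                         ~~~~~~~~~~~~~~~~~~~^^^^^^^^^^^^^
                                             signature=signature)
                                             ^^^^^^^^^^^^^^^^^^^^
    raise LinAlgError("SVD did not converge in Linear Least Squares")
numpy.linalg.LinAlgError: SVD did not converge in Linear Least Squares
```

View pics/t4.png

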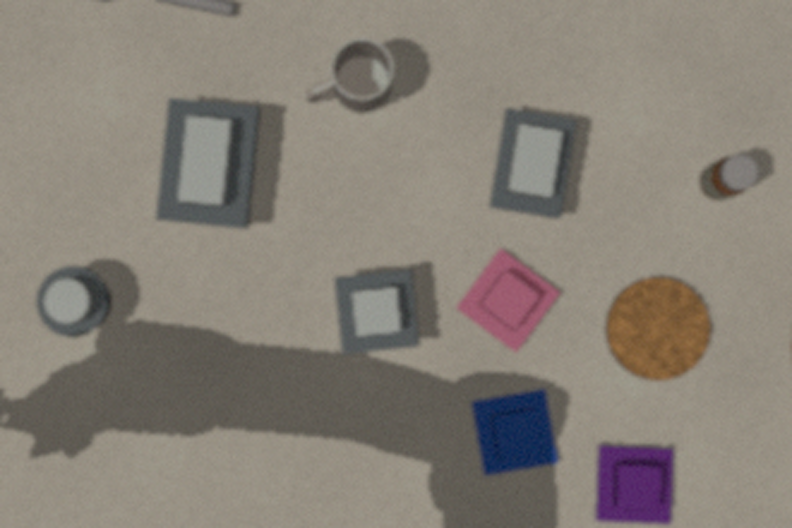

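The top view shows all four boxes closed at (73,300), (377,310), (535,162) and (208,162). The trivet at (660,328) is empty, and the mug and jar look unmoved. The check failed only on NaN depth pixels, so I'll redo it with those removed.

Run:
```python
from h import *
from workcell import *
c=dict(np.load("pics/t4.npz"));w=cloud(c)
def fit(m):
    q=w[m>0];q=q[np.isfinite(q[:,2])];A=np.c_[q[:,:2]-q[:,:2].mean(0),np.ones(len(q))];r=np.linalg.lstsq(A,q[:,2],rcond=None)[0];return round(r[2],1),np.degrees(r[:2]).round(1)
ref={'round':(449.2,360.2),'square':(447.5,-9.3),'small':(635.4,-195.9),'large':(622.8,202)}
for n in ref:
    p,s,a=measure(c,PX[n],43,120,54);b,t,e=measure(c,PX[n],68,120,80)
    print(n,"flange-box",(p-ref[n]).round(1),np.round(s,1),round(np.degrees(a),1),"block-box",(b-ref[n]).round(1),"top",fit(band(c,PX[n],72,100)),"flange",fit(band(c,PX[n],45,64)))
for n,uv,h in(('mug',(290,121),90),('jar',(446,162),100)):
    p,s,a=measure(c,uv,h-12,h+20,h,22);print(n,p.round(1),np.round(s,1))
s=camera("scene");cv2.imwrite("pics/s5.png",cv2.resize(s["image"][120:340,170:470],None,fx=2.6,fy=2.6))
```

```text
round flange-box [ 0.  -0.5] [84.1 81.4] -88.2 block-box [-0.7 -1.3] top (np.float64(81.1), array([0.9, 0.6])) flange (np.float64(55.2), array([-0.3,  0.2]))
square flange-box [-0.4  0.7] [95.1 94.2] -82.3 block-box [-0.6  1.3] top (np.float64(81.3), array([ 0.7, -0.3])) flange (np.float64(55.2), array([0.2, 0.3]))
small flange-box [-0.7  1.3] [124.8  89.3] -7.9 block-box [-1.6  2.5] top (np.float64(81.5), array([ 0.1, -0.1])) flange (np.float64(55.8), array([0.1, 0.2]))
large flange-box [-0.6  0.6] [150.2 112.5] -3.9 block-box [-1.4  0.8] top (np.float64(81.3), array([-0.1,  0.4])) flange (np.float64(55.4), array([0., 0.]))
mug [735.6  17.9] [77.  75.7]
jar [ 625.1 -433.7] [43.3 43.2]
```

View pics/s5.png

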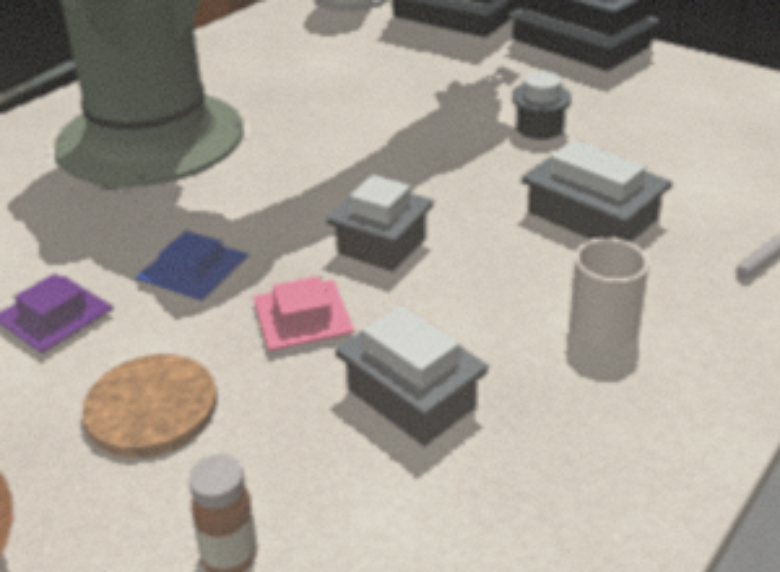

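The scene view agrees: lids are flush at (540,95), (380,215), (410,355) and (597,185), and the mug, jar and look-alikes are undisturbed.

```bash
python3 -c "
from workcell import *
finish_job()"
```

```text
the job is handed in; nothing more can be done
```

I seated all four lids on their own containers in the order asked (round, square, small oblong, large oblong) and handed the job in at about 57 s of robot time. No verdict came back.

**Seating:** Each lid was set down under a force guard. Contact came at TCP z 52.5–52.7 mm, which is the fully home height for each grasp.

**Final checks, with the arm back at its start pose:**
- **Centring:** The lid flanges are centred on the containers as first measured, to within 1.5 mm.
- **Yaw:** The square and both oblong lids match the yaw of their boxes to within 0.1°.
- **Height:** Lid tops read 81.1–81.5 mm against 80 expected. The depth camera also reads the bare table 1.6 mm high.
- **Tilt:** Apparent tilt is under 1° everywhere, and at most 0.3° on the flanges.
- **Bystanders:** The mug moved 0.4 mm at most. The jar differs by 1.4 mm, but its measured outline is noisy and nothing went near it. The look-alikes were not touched.

One check disagreed slightly: the grip-block centres read up to 3 mm off the box centres. I put this down to the camera seeing the blocks' sides, because the flanges agree. My first run of the final check crashed on missing depth pixels, and I repeated it successfully with those removed.

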